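# Index a sample tube to the third station of a tube reader and hold it there

## Robot

A 6-joint arm with a two-finger parallel gripper is mounted at the origin on a cart in front of the work surface, level with it; the furniture and walls round the work are solid. World frame = base frame: x ahead of the robot, y to its left, z up, the work surface at z = 0. Lengths are in mm, angles in rad, forces in N, time in s.
With the tool pointing down it reaches from about 300 to 775 mm from the base axis. Payload 14.6 kg.
Tool frame: the origin (TCP) lies between the finger pads, 19 mm behind the fingertips; this is the grasp point; z points along the fingers, y is the line along which they close (so a half turn about z gives the same grasp; the last joint's range is limited). The gripper opens to 85 mm and grips with 20 to 120 N. Pads are 22 mm wide; open, the fingers measure 114 mm over their backs; the gripper's body (76 mm by 85 mm) begins 54 mm behind the grasp point. The pads swing forward as they close: fully open they stand 13 mm farther back than shut.
Start: joints at [-1.375, 0.3, 1.521, -0, 1.321, -0.067], TCP at [142.875, -531.108, 249.981] pointing down, gripper open.
Joint ranges: [-3.03, 3.03], [-0.79, 2.21], [0.23, 2.52], [-1.04, 4.18], [0, 3.07], [-2.55, 2.55]. Speed limits (rad/s): [2.22, 2.22, 2.57, 3.14, 3.14, 3.14].

## Interface

Orientations are given as a unit quaternion [w, x, y, z].
In Python, from rig import bot gives the robot as it stands. Calls block until the motion is done:
- bot.move_to(position, orientation): joint-space move of the TCP to a pose.
- bot.servo_line(position, attitude=None, speed=150, until_force=None): straight line of the TCP; attitude=None keeps the orientation; speed is the mean speed in mm/s. With until_force (N) it stops when the force on the tool has changed by that much, and returns True; else False.
- bot.move_joints(angles): joint-space move.
- bot.move_gripper(opening, grip_force=None): finger opening in mm; grip_force is the grip in N (None keeps the last); returns when the fingers have stopped.
- bot.dwell(seconds).
- bot.ik(position, orientation): joint angles nearest the present ones, or None.
- bot.read_state(): the state.
- bot.read_camera(name): name is "side" or "top"; returns a dict with "image" (384x512x3 uint8, blue, green, red), "depth" (384x512 float32, mm along the optical axis (not along the pixel's ray), 0 where there is no reading), "fovy" (degrees; the focal length in pixels is half the picture's height over the tangent of half this angle, whatever the lens; pixels are square), "cx", "cy" (the principal point, pixels), "eye" and "attitude" of the camera in the world. Camera axes: x right, y down, z forward; pixel columns grow to the right and rows downward; lengths in mm; the calibration is good to about 2 mm. A picture is of the moment at which its call begins.
A pose or a line that the arm cannot do raises bot.MotionError and nothing moves.
- bot.finish_job(): hands the job in; it is judged then, once.
The state is a dict: "clock": time; "joint_positions": joint angles; "qvel": joint speeds; "effort": joint torques, N m; "ee_pos": TCP position; "tool_rot": TCP orientation; "ft_force": force on the tool from outside, world axes, zero at the start; "moment": the same for the moment, N m; "grip_width": finger opening in mm; "grip_force": force on a finger pad.
Only numpy, scipy, OpenCV 4.12 (cv2) and the standard library are available. Lean on these libraries where they do the work, as an engineer would, in place of code of your own. Each camera call takes 0.05 s, during which the arm holds its last target. There are 200 camera calls.

## Task

Take the capped tube out of the small grey block and stand it, right down, in the cup at the end of the reader's swing arm, and let go of it. Then grip the black bar knob on the arm's hub, turn it back anticlockwise (seen from above) to the home stop, and from there clockwise by feel, three clicks to the third stop and never past it. Finish while still gripping the knob, holding the tube at that third station; leave the other things on the worktop alone.

Things in the scene. Friction and masses are not known exactly. Their poses are not given: they have to be found in the camera images.
- tube: capped sample tube, 83 mm tall: glass tube 14 mm in diameter below, a green cap 17 mm in diameter over the top 21 mm; about 12 g. Origin: centre of its bottom end; z runs up along the tube. It starts upright (leaning up to 5 degrees) in one well of the tube block, its bottom 4 mm above the worktop; it lifts straight out
- tube_block: fixed grey block 52 x 52 x 34 mm with four square-set round wells (16 mm wide, 24 mm apart); only one holds a tube. Origin: centre of the underside
- tube_reader: fixed reader: plate x -68..158, y -150..150 mm, 10 mm thick; origin: its underside, on the swing arm's upright axis. Round drum, 94 mm across, 33 mm high, about the axis. Five equal lens posts, 30 mm wide, 50 mm tall, 121 to 154 mm from the axis on the far side, one at each stop 1 to 5; a low raised bar marks home. Arm points at +56.25 deg (from +x, anticlockwise) at home, 22.5 deg less per stop
- index (a joint): angle of arm and knob, rad: 0 at the home stop (hard end), growing clockwise from above. Clicks (spring detents) every 0.3927 (22.5 deg): stop 1 = 0.393, 2 = 0.785, 3 = 1.178, 4 = 1.571, 5 = 1.963 (far end). Starts at stop 1 or 2. Between clicks it resists with up to about 0.15 N m, then snaps into the next; let go, it stays in the nearest click
- index_arm: swing arm with cup and knob, one piece turning about the upright axis. Origin on the axis at worktop height; x along the arm towards the cup, z up. Arm bar at 37 to 45 mm height, hub 30 mm across. On top the black bar knob: disc 48 mm across, 90 to 96 mm above the worktop; on it the grip bar, 46 mm long along x, 16 mm wide along y, 96 to 130 mm above the worktop
- knob_grip (a point): point on the axis inside the knob's grip bar, 118 mm above the worktop, 12 mm below the bar's top; frame as index_arm. A good gripping point from above, closing along its y
- cup_floor (a point): centre of the floor inside the cup, 20 mm above the worktop and 100 mm from the axis; frame as index_arm, z up. The cup is an upright black sleeve, 20 mm clear inside, flaring to 27 mm at the rim, which is 38 mm above this floor (58 mm above the worktop); a tube standing in it has its top 103 mm above the worktop
- vial: small clear glass vial with a white cap, 23 mm across, 46 mm tall, standing loose on the worktop; a bystander
- pen: black pen, 136 mm long, 9 mm thick, lying loose near the front edge; a bystander
- forceps: steel forceps, 119 x 14 x 9 mm, lying on the worktop; a bystander
- tape: roll of tape, 52 mm across, 18 mm tall, lying flat and loose; a bystander. Beyond it, to the right of the reader, a fixed microscope 370 mm tall fills x 0.58 to 0.90, y -0.50 to -0.32 m: an obstacle to steer clear of
Things that resemble listed ones, but are neither listed nor needed, are in the scene too. Leave any blue or yellow look-alike of the tube alone.

How it is judged (in metres and radians):
On the way, in this order (a step that is already met when the one before it is completed fails the run):
1. the tube stands right down in the cup, let go of (horizontal distance between tube and cup_floor below 0.008 m and z of tube in the frame of cup_floor between -0.004 and 0.006 m and angle between tube's own z axis and vertical below 0.25 rad and contact force between the arm and tube below 0.3 N), for 0.2 s.
2. the knob, with the tube in the cup, is turned back to the home stop (horizontal distance between tube and cup_floor below 0.008 m and z of tube in the frame of cup_floor between -0.004 and 0.006 m and angle between tube's own z axis and vertical below 0.25 rad and value of joint index below 0.1 rad), for 0.1 s.
At the end, for the whole second after the job is handed in: Tube in the cup (bottom within 6 mm of floor height, 8 mm of centre, tilt under 0.25 rad), not touched by the robot; index joint at rest within 0.12 rad of 1.178; fingers gripping the knob (over 3 N, TCP within 35 mm of knob_grip) (all of step 1 and value of joint index between 1.0581 and 1.2981 rad and velocity of joint index between -0.1 and 0.1 rad/s and contact force between the fingers and index_arm above 3 N and distance between the grasp point and knob_grip below 0.035 m); the arm keeps its last pose, push and grip.
It fails at once if the knob is turned on past the third stop towards the fourth (value of joint index above 1.35481 rad).
It fails at once if the tube is tipped over (angle between tube's own z axis and vertical above 0.8 rad).
It fails at once if the vial, the pen or the tape is moved by more than 20 mm (distance of any of vial, pen, tape from where it was at the start of the episode above 0.02 m).
It fails at once if the vial is knocked over (angle between vial's own z axis and vertical above 0.8 rad).
It also fails if it takes over 58 s, if anything falls off the work surface, if the arm or the gripper's body presses on something with over 40 N, if the wrist force passes 120 N, or if a joint passes its speed limit or range.

## Working session

There is one attempt and no reset: what is moved stays moved. The work goes in short steps, each a Python script; the robot and the scene stay as the last script left them, time stands still between calls to the robot, and variables do not carry over. Pictures are saved under pics/ and viewed, at most 10 in all, crops included, and the job is handed in when it is done.

```bash
ls; mkdir -p pics; python3 - <<'E'
from rig import bot
import cv2,numpy as np
for n in("top","side"):
    c=bot.read_camera(n); cv2.imwrite(f"pics/{n}0.png",c["image"]); np.savez(f"/tmp/{n}0.npz",**c)
    print(n,c["fovy"],c["cx"],c["cy"],c["eye"],c["attitude"])
print(bot.read_state())
E
```

```text
pics
top 50.05020787929017 259.15031258905566 192.48217351637518 [ 423.89815963   76.3709625  1377.0019159 ] [-0.01867024  0.71502026 -0.69842176  0.02458635]
side 44.084242848886525 254.80616700747868 193.23252179724162 [-15.59713763 996.05202906 529.78388303] [ 0.13969331 -0.22238096  0.80047771 -0.53876519]
{'clock': 0.1, 'joint_positions': array([-1.37458768e+00,  3.00423496e-01,  1.52151027e+00, -6.79893237e-06,
        1.32075367e+00, -6.65812683e-02]), 'qvel': array([-0.00149532, -0.00274511, -0.0016784 , -0.00092322,  0.00237176,
       -0.00037166]), 'effort': array([ 1.69025530e-03, -5.44376600e+01, -3.62372196e+01, -2.00901763e-05,
        3.01962886e-03, -6.71348076e-06]), 'ee_pos': array([ 142.84351249, -530.92123085,  249.47738697]), 'tool_rot': array([-5.46024535e-04,  9.91379836e-01,  1.31018021e-01, -3.87397220e-05]), 'ft_force': array([ 0.40132746,  0.30152833, -0.32388782]), 'moment': array([-0.01426403, -0.01849466, -0.0114784 ]), 'grip_force': 0.0, 'grip_width': 85.33865729473847}
```

View pics/top0.png

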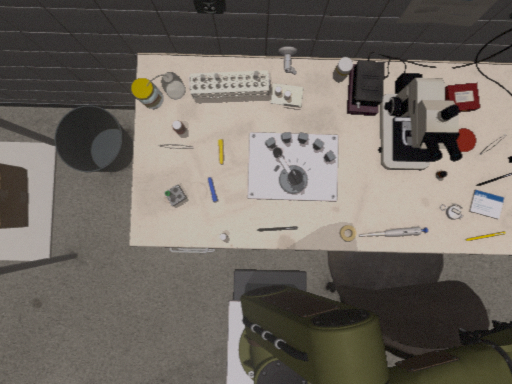

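View pics/side0.png

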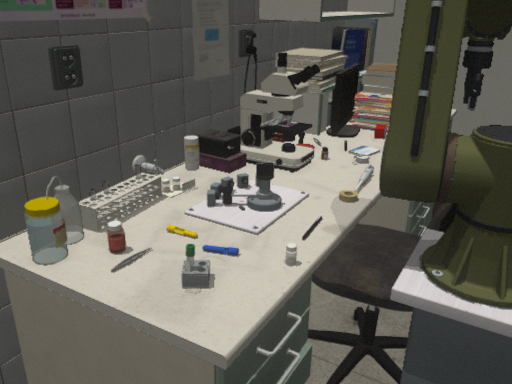

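The top view shows the block with its green cap at about (173,194), the reader plate at (293,167), the hub and knob at (293,178), the cup at (278,153) and the vial at about (224,237). In the side view the green cap is at (190,250). I'll zoom in on the block and the reader.

```bash
cat > h.py <<'E'
import numpy as np, cv2
from scipy.spatial.transform import Rotation as R
def rot(q): return R.from_quat([q[1],q[2],q[3],q[0]]).as_matrix()
def ray(c,u,v):
    f=192/np.tan(np.radians(float(c["fovy"]))/2)
    d=np.array([(u-c["cx"])/f,(v-c["cy"])/f,1.0])
    return c["eye"],rot(c["attitude"])@d
def onz(c,u,v,z):
    e,d=ray(c,u,v); return e+d*(z-e[2])/d[2]
def proj(c,p):
    f=192/np.tan(np.radians(float(c["fovy"]))/2)
    q=rot(c["attitude"]).T@(np.asarray(p,float)-c["eye"]); return np.array([f*q[0]/q[2]+c["cx"],f*q[1]/q[2]+c["cy"]])
def tri(c1,p1,c2,p2):
    e1,d1=ray(c1,*p1);e2,d2=ray(c2,*p2)
    s=np.linalg.lstsq(np.c_[d1,-d2],e2-e1,rcond=None)[0]
    a=e1+s[0]*d1;b=e2+s[1]*d2
    return (a+b)/2,np.linalg.norm(a-b)
def green(im,box):
    x0,y0,x1,y1=box; h=cv2.cvtColor(im[y0:y1,x0:x1],cv2.COLOR_BGR2HSV)
    m=cv2.inRange(h,(45,90,30),(90,255,255)); n,l,s,ce=cv2.connectedComponentsWithStats(m)
    k=1+np.argmax(s[1:,4]); return ce[k]+[x0,y0],s[k],l==k
E
python3 - <<'E'
from h import *
t=dict(np.load("/tmp/top0.npz"));s=dict(np.load("/tmp/side0.npz"))
gt,st,_=green(t["image"],(150,170,200,220));gs,ss,_=green(s["image"],(170,230,215,290))
print(gt,st,gs,ss); print(tri(t,gt,s,gs), onz(t,*gt,80))
def crop(c,b,k): return cv2.resize(c["image"][b[1]:b[3],b[0]:b[2]],None,fx=k,fy=k,interpolation=cv2.INTER_CUBIC)
a=crop(t,(245,125,345,205),4);b=crop(t,(155,175,205,215),4);c=crop(s,(185,155,315,235),4);d=crop(s,(170,235,220,290),4)
M=np.zeros((600,800,3),np.uint8)
b=cv2.resize(b,(200,160))
M[:320,:400]=a; M[:160,410:610]=b; M[:220,615:800]=d[:,:185]; M[270:590,280:800]=c if c.shape[:2]==(320,520) else 0
M[325:590,:280]=0
cv2.imwrite("pics/z1.png",M)
# depth colors
Z=t["depth"];print("knob depth height",[1377-Z[v,u] for u,v in((293,178),(278,153),(173,194),(180,197))])
E
```

```text
[168.  193.3] [17 21  3  5 10] [189.39344262 248.80327869] [17 14  7 12 61]
(array([496.49133319, 355.94825207,  76.86004196]), np.float64(5.4363030889975335)) [494.06518263 353.69591089  80.        ]
knob depth height [np.float32(87.57886), np.float32(9.396851), np.float32(36.429443), np.float32(7.546631)]
```

View pics/z1.png

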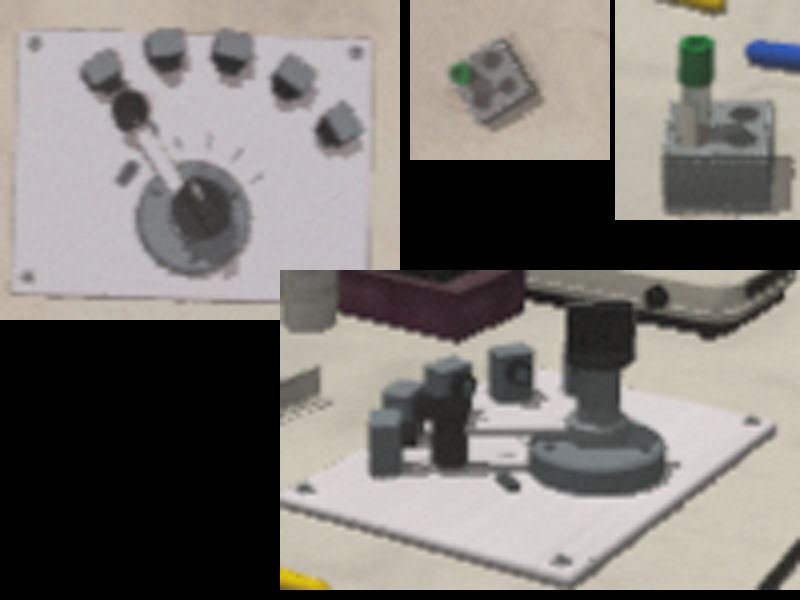

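The mosaic shows the arm pointing at post 1, so it starts at stop 1. The cup is at about top px (277.5,152) and the disc at (296,177). The tube is in the block's left well. Next I'll get the reader and block poses.

```bash
python3 - <<'E'
from h import *
t=dict(np.load("/tmp/top0.npz"));s=dict(np.load("/tmp/side0.npz"))
im=t["image"];hsv=cv2.cvtColor(im,cv2.COLOR_BGR2HSV)
print("hsv plate,table",hsv[140,325],hsv[190,255],hsv[215,300],hsv[120,250])
x0,y0,x1,y1=235,120,350,210
lab=cv2.cvtColor(im,cv2.COLOR_BGR2LAB)[y0:y1,x0:x1,2].astype(int)
print(lab[15,90],lab[80,95],lab[5,5],lab[50,5])
th=(lab[50,5]+lab[15,90])/2
m=((lab<th)*255).astype(np.uint8);m=cv2.morphologyEx(m,cv2.MORPH_OPEN,np.ones((3,3)))
cs=cv2.findContours(m,0,2)[0];c=max(cs,key=cv2.contourArea)
P=np.array([onz(t,u+x0,v+y0,10)[:2] for u,v in c[:,0]],np.float32)
r=cv2.minAreaRect(P);print("plate rect",r)
# candidate yaw: world x is image up
bx=cv2.boxPoints(r);print(bx)
# dark disc of knob, at z 96; cup rim z58
g=cv2.cvtColor(im,cv2.COLOR_BGR2GRAY)
for nm,b,z in(("knob",(285,165,312,195),110),("cup",(268,142,288,163),50)):
    mm=(g[b[1]:b[3],b[0]:b[2]]<50).astype(np.uint8)
    n,l,st,ce=cv2.connectedComponentsWithStats(mm);k=1+np.argmax(st[1:,4])
    print(nm,st[k],ce[k]+b[:2],onz(t,*(ce[k]+b[:2]),z))
# block
b=(160,180,192,212);q=hsv[b[1]:b[3],b[0]:b[2]]
d=t["depth"];f=192/np.tan(np.radians(float(t["fovy"]))/2)
vv,uu=np.mgrid[0:384,0:512]
W=(np.stack([(uu-t["cx"])/f,(vv-t["cy"])/f,np.ones_like(uu)],-1)*d[...,None])@rot(t["attitude"]).T+t["eye"]
for nm,(a0,a1,a2,a3),lo,hi in(("blocktop",b,25,45),("cap",b,60,110),("knobtop",(280,160,315,195),115,140),("cuprim",(265,140,290,165),48,70),("drum",(275,160,315,200),28,38),("disc",(280,160,315,195),86,104)):
    w=W[a1:a3,a0:a2].reshape(-1,3);w=w[(w[:,2]>lo)&(w[:,2]<hi)]
    if len(w)>2: print(nm,len(w),w.mean(0),cv2.minAreaRect(w[:,:2].astype(np.float32)))
E
```

```text
hsv plate,table [156   7 195] [162   7 195] [ 16  29 193] [ 13  36 191]
127 128 136 136
plate rect ((600.1724853515625, -44.102783203125), (298.1888122558594, 227.42684936523438), 89.69869232177734)
[[ 485.67657  -192.59714 ]
 [ 713.1003   -193.79312 ]
 [ 714.6684    104.39157 ]
 [ 487.2447    105.587555]]Traceback (most recent call last):
  File "<stdin>", line 19, in <module>
    return _wrapfunc(a, 'argmax', axis=axis, out=out, **kwds)
    return bound(*args, **kwds)
ValueError: attempt to get argmax of an empty sequence
```

```bash
python3 - <<'E'
from h import *
t=dict(np.load("/tmp/top0.npz"));s=dict(np.load("/tmp/side0.npz"))
A=np.array([555.2,-43.9]);y=np.radians(33.45);C=A+100*np.array([np.cos(y),np.sin(y)])
for n,c in(("top",t),("side",s)): print(n,"knobtop",proj(c,[*A,130]),"disc",proj(c,[*A,93]),"cuprim",proj(c,[*C,58]),"drum",proj(c,[*A,33]))
d=t["depth"];f=192/np.tan(np.radians(float(t["fovy"]))/2)
vv,uu=np.mgrid[0:384,0:512]
W=(np.stack([(uu-t["cx"])/f,(vv-t["cy"])/f,np.ones_like(uu)],-1)*d[...,None])@rot(t["attitude"]).T+t["eye"]
b=(160,180,192,212)
for nm,(a0,a1,a2,a3),lo,hi in(("blocktop",b,25,45),("cap",b,60,110),("knobtop",(280,160,315,195),115,145),("disc",(280,160,315,195),86,104),("cuprim",(265,140,290,165),48,70),("drum",(275,160,315,200),28,50)):
    w=W[a1:a3,a0:a2].reshape(-1,3);w=w[(w[:,2]>lo)&(w[:,2]<hi)]
    if len(w)>2: print(nm,len(w),w.mean(0).round(1),cv2.minAreaRect(w[:,:2].astype(np.float32)))
# annotate
def draw(c,b,k,pts):
    o=cv2.resize(c["image"][b[1]:b[3],b[0]:b[2]],None,fx=k,fy=k,interpolation=cv2.INTER_CUBIC)
    for p in pts:
        q=((proj(c,p)-b[:2]+.5)*k).astype(int);cv2.circle(o,tuple(map(int,q)),3,(0,0,255),-1)
    return o
pl=[[*A,130],[*C,58]]
bar=[[*(A+a*23*np.array([np.cos(y),np.sin(y)])),130] for a in(-1,1)]
o=draw(t,(245,125,345,205),5,pl+bar);p=draw(s,(215,150,315,240),3,pl+bar);q=draw(t,(155,175,205,215),6,[[495.5,355,87]]);
M=np.zeros((600,800,3),np.uint8);M[:400,:500]=o;M[:270,500:800]=p;M[300:540,500:800]=q
cv2.imwrite("pics/z2.png",M)
E
```

```text
top knobtop [295.88123741 175.40651282] disc [294.72307395 176.61493683] cuprim [277.12588449 151.60092096] drum [292.97961907 178.434052  ]
side knobtop [265.56340116 162.4788272 ] disc [265.22151747 175.66743618] cuprim [227.68972801 188.04763767] drum [264.68302272 196.44057338]
blocktop 186 [491.6 340.   33.9] ((492.3611145019531, 342.1913146972656), (52.14950180053711, 52.245426177978516), 32.497100830078125)
cap 27 [494.6 354.3  83.1] ((494.50958251953125, 354.2814636230469), (12.64726448059082, 15.470926284790039), 2.5739896297454834)
knobtop 84 [554.  -44.4 129.1] ((554.4402465820312, -44.876220703125), (45.0361213684082, 16.073928833007812), 32.43299102783203)
disc 92 [552.2 -42.7  96.2] ((552.44140625, -45.94594955444336), (41.3805046081543, 47.31407928466797), 24.504350662231445)
cuprim 82 [649.9  17.6  53.7] ((640.7418212890625, 11.878593444824219), (94.73424530029297, 30.690732955932617), 31.342742919921875)
drum 441 [554.8 -40.8  34.9] ((561.0623779296875, -45.61722183227539), (107.061767578125, 89.50297546386719), 1.2350281476974487)
```

View pics/z2.png

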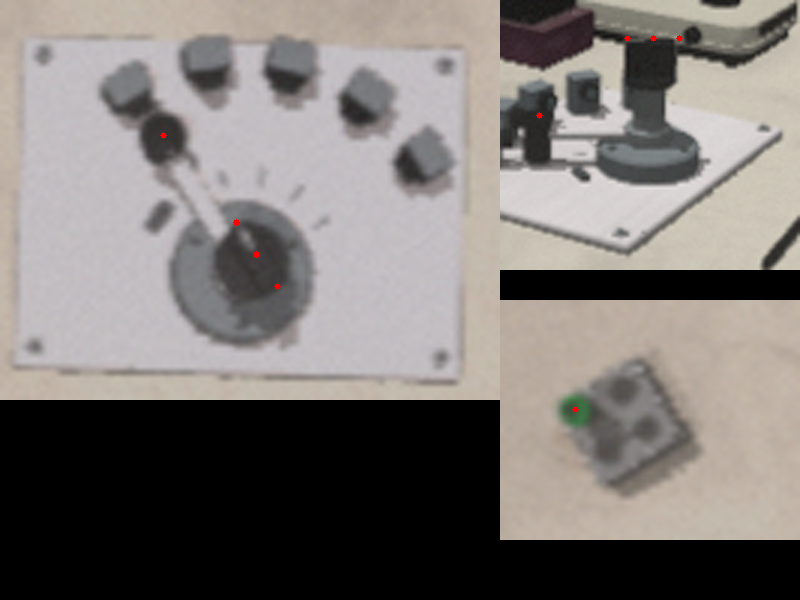

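The fit lands well: the projected axis and cup points sit on the knob centre and on the dark cup. The cap is at (494.5,354.3), and its well base is at about (496,359). Now picking.

```bash
cat >> h.py <<'E'
def q(a):  # tool down, closing axis at yaw a (deg)
    a=np.radians(a); m=np.array([[-np.sin(a),np.cos(a),0],[np.cos(a),np.sin(a),0],[0,0,-1]]).T
    x,y,z,w=R.from_matrix(m).as_quat(); return [w,x,y,z]
AX=np.array([554.8,-44.2])
def shot(bot,nm):
    r={}
    for n in("top","side"): r[n]=bot.read_camera(n); np.savez(f"/tmp/{n}{nm}.npz",**r[n])
    return r
def st(bot):
    s=bot.read_state(); print(round(s["clock"],2),s["ee_pos"].round(1),"F",s["ft_force"].round(1),"Mz",s["moment"].round(3),"w",round(s["grip_width"],1),"g",round(s["grip_force"],1),flush=True); return s
E
python3 - <<'E'
from h import *
from rig import bot
m=np.array(rot(q(70)));print(m.round(2).tolist())
bot.move_to([494.9,355,230],q(70));st(bot)
bot.move_gripper(42)
bot.servo_line([494.9,355,110],speed=150)
print(bot.servo_line([494.9,355,77],speed=50,until_force=6));st(bot)
bot.move_gripper(5,25);st(bot)
bot.servo_line([494.9,355,175],speed=80);st(bot)
r=shot(bot,1)
a=r["top"]["image"];u,v=proj(r["top"],[495,355,160]).astype(int);u2,v2=proj(r["side"],[495,355,140]).astype(int)
f=lambda im,u,v:cv2.resize(im[max(v-40,0):v+40,max(u-50,0):u+50],(400,320),interpolation=cv2.INTER_CUBIC)
cv2.imwrite("pics/z3.png",np.hstack([f(a,u,v),f(r["side"]["image"],u2,v2)]))
E
```

```text
[[-0.94, 0.34, 0.0], [0.34, 0.94, 0.0], [0.0, 0.0, -1.0]]
3.42 [495.3 354.5 230. ] F [ 0.7  0.4 -0.4] Mz [-0.036  0.006  0.012] w 85.5 g 0.0
False
5.68 [495.  355.1  77.2] F [-1.  -0.1  0.7] Mz [0.002 0.012 0.023] w 42.2 g 0.0
6.03 [495.2 355.5  77.5] F [1.6 3.7 0.2] Mz [ 0.882 -0.375 -0.017] w 16.9 g 24.6
7.41 [494.7 354.9 174.4] F [-0.2 -1.  -0.7] Mz [ 0.016 -0.04   0.038] w 16.8 g 24.5
```

View pics/z3.png

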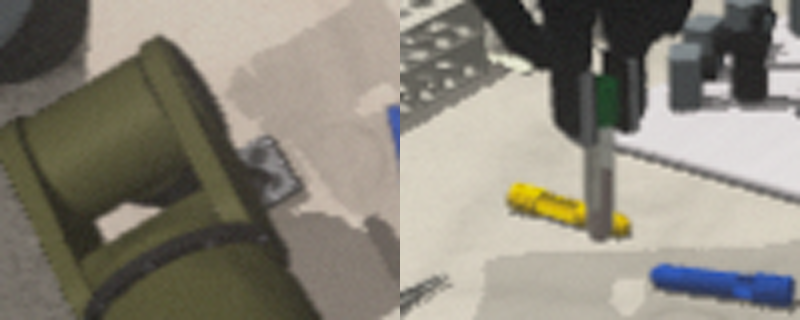

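The tube is held by its cap: crop (607,100) is the cap, (598,238) the bottom. I'll check its tilt and offset against the projected vertical.

```bash
python3 - <<'E'
from h import *
s=dict(np.load("/tmp/side1.npz"));o=proj(s,[495,355,140]).astype(int)-[50,40]
P=lambda p:((proj(s,p)-o+.5)*4+[400,0]).round(1)
T=[494.7,354.9]
for z in (184,174,164,101): print(z,P([*T,z]))
for p in([504.7,354.9,101],[494.7,364.9,101]): print("10mm moves",P(p))
E
```

```text
184 [601.5  79. ]
174 [602.2  98.8]
164 [603.  118.3]
101 [607.7 237.9]
10mm moves [591.2 232.7]
10mm moves [594.8 246.2]
```

```bash
python3 - <<'E'
from h import *
from rig import bot
C=AX+100*np.array([np.cos(np.radians(33.4)),np.sin(np.radians(33.4))]);print(C)
out=[]
for k,a in enumerate((123.4,33.4,-56.6)):
    bot.move_to([*C,180],q(a)); bot.dwell(.2); s=st(bot)
    c=bot.read_camera("side");np.savez(f"/tmp/sideC{k}.npz",**c)
    o=proj(c,[*C,140]).astype(int)-[22,38]
    im=cv2.resize(c["image"][o[1]:o[1]+75,o[0]:o[0]+44],None,fx=6,fy=6,interpolation=cv2.INTER_CUBIC)
    for z in(106,180):
        p=(proj(c,[*s["ee_pos"][:2],z])-o+.5)*6;print(k,o,z,p.round(1))
        cv2.circle(im,tuple(p.astype(int).tolist()),2,(0,0,255),-1)
    out.append(im)
cv2.imwrite("pics/z4.png",np.hstack(out))
p0=proj(c,[*C,106]);print("px/mm x,y",proj(c,[C[0]+10,C[1],106])-p0,proj(c,[C[0],C[1]+10,106])-p0)
E
```

```text
[638.28478633  10.84807401]
9.1 [638.2  11.7 180. ] F [-0.2  0.  -0.3] Mz [-0.026  0.007 -0.027] w 16.6 g 24.4
0 [205 120] 106 [138.7 310.5]
0 [205 120] 180 [137.7 148.3]
10.75 [638.3  10.9 180. ] F [ 0.2 -0.2  0.2] Mz [ 0.031 -0.014  0.009] w 16.6 g 24.4
1 [205 120] 106 [139.6 309.9]
1 [205 120] 180 [138.6 147.9]
12.4 [638.3  10.9 180. ] F [-0.2  0.3 -0. ] Mz [0.067 0.038 0.009] w 16.5 g 24.4
2 [205 120] 106 [139.7 309.9]
2 [205 120] 180 [138.7 147.9]
px/mm x,y [-3.15172165 -0.69369578] [-2.10368856  1.0792914 ]
```

View pics/z4.png

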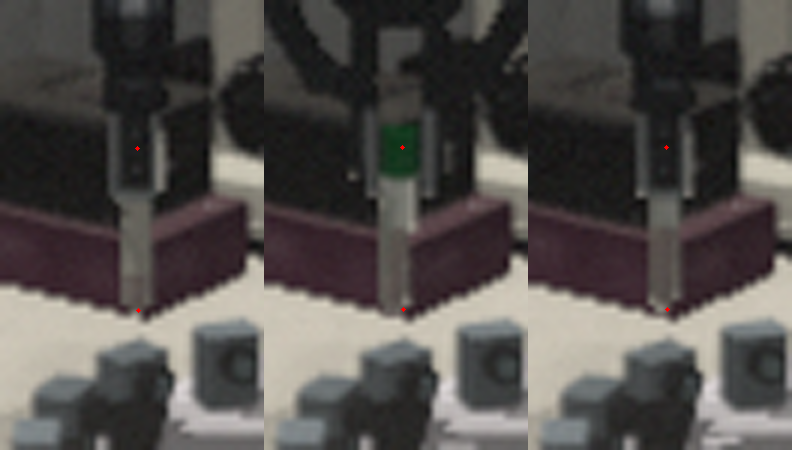

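Comparing the three yaws, the cap is centred. The tube bottom is about 3.3 mm off along tool +y, roughly a 2.5° tilt. I'll tilt the tool to cancel that and insert.

```bash
python3 - <<'E'
from h import *
from rig import bot
C=AX+100*np.array([np.cos(np.radians(33.4)),np.sin(np.radians(33.4))])
m=rot(q(-56.6)); x,y,z,w=(R.from_rotvec(.045*m[:,0])*R.from_matrix(m)).as_quat(); Q=[w,x,y,z]
bot.servo_line([*C,160],Q,speed=60);st(bot)
print(bot.servo_line([*C,128],speed=80,until_force=6));st(bot)
print(bot.servo_line([*C,94],speed=40,until_force=5));s=st(bot)
c=bot.read_camera("side");np.savez("/tmp/sideD.npz",**c);print(proj(c,[*C,90]))
if s["ee_pos"][2]<98:
    bot.move_gripper(40);st(bot)
    bot.servo_line([*C,190],q(-56.6),speed=120);bot.dwell(.1)
    c=bot.read_camera("side");st(bot)
o=proj(c,[*C,80]).astype(int)-[35,40]
im=cv2.resize(c["image"][o[1]:o[1]+80,o[0]:o[0]+90],None,fx=7,fy=7,interpolation=cv2.INTER_CUBIC);print(o)
cv2.imwrite("pics/z5.png",im)
E
```

```text
12.93 [638.3  10.7 159.5] F [ 0.2  0.8 -0.1] Mz [-0.022 -0.006  0.017] w 16.3 g 24.4
False
13.48 [638.3  10.9 127.8] F [-0.5 -0.3  0.1] Mz [ 0.003 -0.024  0.065] w 16.0 g 24.4
False
14.48 [638.4  10.8  94.2] F [ 0.7  0.8 -0.8] Mz [-0.036 -0.089 -0.01 ] w 16.3 g 24.3
[227.80846902 176.83337033]
14.89 [638.3  10.9  94.1] F [-0.3  0.1  0.7] Mz [-0.    -0.061 -0.061] w 39.7 g 0.0
15.99 [638.1  10.8 189.1] F [0.7 0.1 0.2] Mz [ 0.048 -0.041  0.012] w 40.1 g 0.0
[192 140]
```

View pics/z5.png

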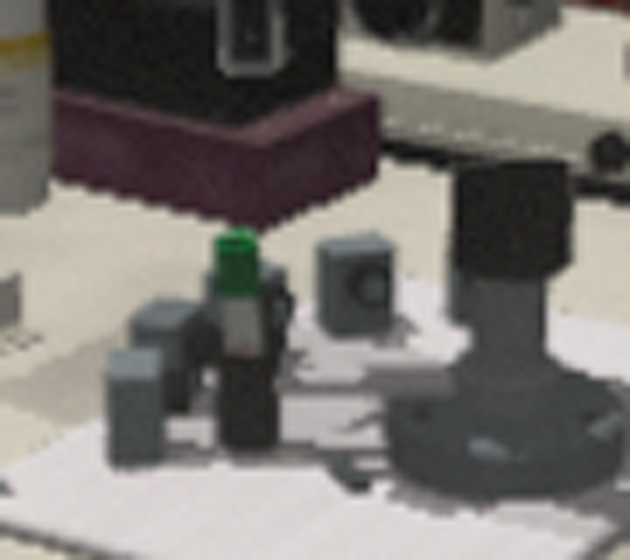

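The tube stands seated in the cup: its cap top at image row ≈172 matches the expected 103 mm height. Now gripping the knob and turning back towards home in small steps, watching the moment.

```bash
cat >> h.py <<'E'
def turn(bot,Z,target,step,yaw0,lim=None):
    """step the tool's commanded angle; yaw0=command (deg) now; target deg; returns command"""
    n=max(1,int(round(abs(target-yaw0)/step)))
    for a in np.linspace(yaw0,target,n+1)[1:]:
        bot.servo_line([*AX,Z],q(a),speed=60)
        s=bot.read_state(); w=rot(s["tool_rot"])[:2,1]
        print(f'{s["clock"]:.2f} cmd {a:.1f} yaw {np.degrees(np.arctan2(w[1],w[0])):.2f} Mz {s["moment"][2]:.3f} F {s["ft_force"].round(1)} w {s["grip_width"]:.1f} g {s["grip_force"]:.0f}',flush=True)
        if lim and abs(s["moment"][2])>lim: print("limit");break
    return a
E
python3 - <<'E'
from h import *
from rig import bot
bot.servo_line([*AX,190],q(-56.6),speed=150)
print(bot.servo_line([*AX,135],speed=120,until_force=8),bot.servo_line([*AX,119],speed=50,until_force=8));st(bot)
bot.move_gripper(5,40);bot.dwell(.1);s=st(bot)
if s["grip_width"]>12: turn(bot,119,-44.6,3,-56.6,.5)
E
```

```text
False False
17.88 [554.7 -44.2 118.8] F [ 0.3  0.3 -0.7] Mz [-0.022 -0.043  0.043] w 40.0 g 0.0
18.32 [554.6 -43.7 119.4] F [-5.1  4.6  4.1] Mz [0.659 0.578 0.026] w 15.5 g 40.1
18.57 cmd -53.6 yaw -53.57 Mz -0.096 F [-4.7  4.8  1.6] w 15.5 g 40
18.82 cmd -50.6 yaw -50.58 Mz 0.028 F [-4.9  5.1  2.1] w 15.3 g 40
19.07 cmd -47.6 yaw -47.61 Mz -0.035 F [-2.5  4.8  5.5] w 15.1 g 40
19.32 cmd -44.6 yaw -44.64 Mz -0.004 F [-4.2  3.7  5.4] w 15.5 g 40
```

```bash
python3 - <<'E'
from h import *
from rig import bot
a=turn(bot,119,-35.6,3,-44.6,.5)
a=turn(bot,119,-28,1,a,.45)
bot.dwell(.2)
c=bot.read_camera("side");cv2.imwrite("pics/home.png",cv2.resize(c["image"][130:230,180:300],None,fx=4,fy=4,interpolation=cv2.INTER_CUBIC))
st(bot)
E
```

```text
19.57 cmd -41.6 yaw -41.67 Mz 0.084 F [-4.   4.4  3.3] w 15.4 g 40
19.82 cmd -38.6 yaw -38.67 Mz 0.112 F [-3.3  3.9  4.1] w 15.6 g 40
20.07 cmd -35.6 yaw -35.70 Mz 0.100 F [-2.1  2.8  6.2] w 15.2 g 40
20.32 cmd -34.6 yaw -34.76 Mz 0.238 F [-2.1  3.4  6. ] w 15.6 g 40
20.57 cmd -33.7 yaw -33.85 Mz -0.241 F [-2.5  3.8  5.5] w 15.3 g 40
20.82 cmd -32.8 yaw -32.96 Mz -0.950 F [-2.3  4.2  6.9] w 15.5 g 44
limit
21.07 [555.  -44.  119.4] F [-2.   4.4  5.5] Mz [ 0.611  0.332 -0.95 ] w 15.6 g 43.7
```

View pics/home.png

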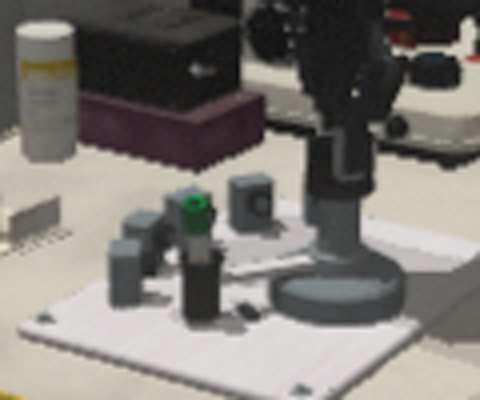

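The picture shows the arm over the raised home bar, with the capped tube standing in the cup at crop (196,215). The hard stop was felt at yaw ≈ -34.1°, so stop 3 should be near -101.6°.

```bash
python3 - <<'E'
from h import *
from rig import bot
a=turn(bot,119,-34.1,1.3,-32.8)
a=turn(bot,119,-94.1,3,a,.6)
a=turn(bot,119,-101.6,1.5,a,.6)
bot.dwell(.3);st(bot)
E
```

```text
21.32 cmd -34.1 yaw -34.24 Mz 0.007 F [-3.1  4.   5.9] w 15.4 g 40
21.57 cmd -37.1 yaw -37.25 Mz 0.078 F [-2.7  4.4  5.6] w 15.7 g 40
21.82 cmd -40.1 yaw -40.25 Mz 0.018 F [-2.9  3.   7.8] w 15.1 g 41
22.07 cmd -43.1 yaw -43.25 Mz 0.001 F [-5.   4.4  4.9] w 15.3 g 40
22.32 cmd -46.1 yaw -46.25 Mz -0.042 F [-3.6  4.9  5.1] w 14.9 g 40
22.57 cmd -49.1 yaw -49.26 Mz -0.075 F [-4.8  5.1  6.5] w 15.5 g 40
22.82 cmd -52.1 yaw -52.26 Mz -0.057 F [-5.3  5.6  7. ] w 15.5 g 41
23.07 cmd -55.1 yaw -55.26 Mz -0.118 F [-5.9  7.3  7.8] w 15.9 g 40
23.32 cmd -58.1 yaw -58.23 Mz 0.177 F [-6.1  6.6  8.1] w 15.3 g 41
23.57 cmd -61.1 yaw -61.24 Mz 0.105 F [-5.5  7.9  6.5] w 15.1 g 40
23.82 cmd -64.1 yaw -64.24 Mz 0.078 F [-6.9  8.3  9. ] w 15.6 g 41
24.07 cmd -67.1 yaw -67.24 Mz 0.023 F [-7.4  7.3  6.6] w 15.4 g 40
24.32 cmd -70.1 yaw -70.24 Mz -0.050 F [-7.1  9.7 11.3] w 15.5 g 41
24.57 cmd -73.1 yaw -73.24 Mz -0.035 F [-7.7  9.1 10.8] w 15.3 g 41
24.82 cmd -76.1 yaw -76.25 Mz -0.064 F [-7.6 10.7 10.5] w 15.2 g 41
25.07 cmd -79.1 yaw -79.23 Mz 0.042 F [-7.1 11.   8.9] w 15.5 g 41
25.32 cmd -82.1 yaw -82.23 Mz 0.078 F [-8.7 10.8  9. ] w 15.1 g 41
25.57 cmd -85.1 yaw -85.23 Mz 0.102 F [-7.9 11.2  9. ] w 15.2 g 41
25.82 cmd -88.1 yaw -88.23 Mz 0.037 F [-7.8 11.4 10.6] w 15.2 g 41
26.07 cmd -91.1 yaw -91.23 Mz 0.020 F [-7.7 12.4  7.6] w 15.6 g 41
26.32 cmd -94.1 yaw -94.23 Mz -0.015 F [-8.7 12.8 11.8] w 15.4 g 41
26.57 cmd -95.6 yaw -95.72 Mz -0.009 F [-8.  14.2  7.6] w 15.4 g 41
26.82 cmd -97.1 yaw -97.22 Mz -0.101 F [-8.6 13.1 11.7] w 15.3 g 41
27.07 cmd -98.6 yaw -98.73 Mz -0.107 F [-8.1 14.2 11.9] w 15.7 g 41
27.32 cmd -100.1 yaw -100.24 Mz -0.305 F [-7.7 14.6  9.5] w 15.6 g 41
27.57 cmd -101.6 yaw -101.71 Mz 0.028 F [-8.1 14.3 10.5] w 15.4 g 41
27.87 [554.4 -42.8 119.4] F [-7.3 14.5 10.5] Mz [ 1.952  1.203 -0.017] w 15.3 g 40.9
```

I felt reversals at -57°, -79° and -101°, which makes three clicks. One last look before handing in.

```bash
python3 - <<'E'
from h import *
from rig import bot
r=shot(bot,9);c=r["side"]
y=np.radians(-11.5);C=AX+100*np.array([np.cos(y),np.sin(y)])
o=cv2.resize(c["image"][130:230,180:300],None,fx=4,fy=4,interpolation=cv2.INTER_CUBIC)
p=tuple(((proj(c,[*C,103])-[180,130]+.5)*4).astype(int).tolist());cv2.circle(o,p,3,(0,0,255),-1);print(p)
t=cv2.resize(r["top"]["image"][125:205,245:325],(400,400),interpolation=cv2.INTER_CUBIC)
cv2.imwrite("pics/end.png",np.hstack([o[:,:400],t]))
E
```

```text
(235, 136)
```

View pics/end.png

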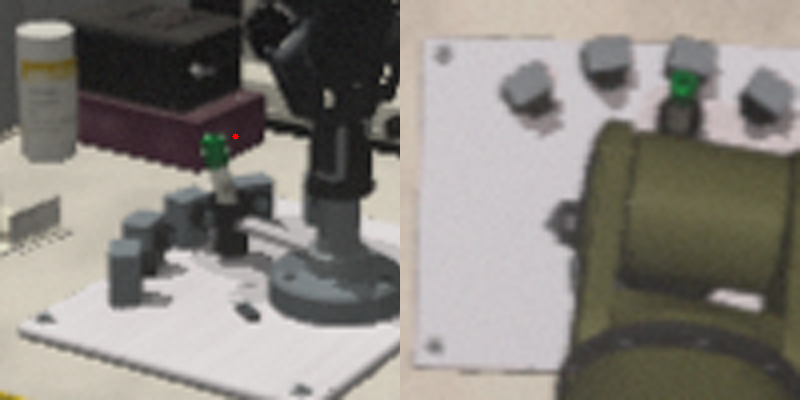

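The arm points at post 3 with the tube in the cup, but the tube leans outward: side cap at crop (214,150) against the upright estimate (235,136). I'll measure the lean.

```bash
python3 - <<'E'
from h import *
t=dict(np.load("/tmp/top9.npz"));s=dict(np.load("/tmp/side9.npz"))
gt,st,_=green(t["image"],(290,130,312,150));gs,ss,_=green(s["image"],(225,155,245,178))
print(gt,st,gs,ss)
y=np.radians(-11.5);C=AX+100*np.array([np.cos(y),np.sin(y)])
p,g=tri(t,gt,s,gs);print("cap",p,g,"C",C,"off",p[:2]-C,"lean",np.linalg.norm(p[:2]-C)/72.5)
print("top-only@92",onz(t,*gt,92)[:2]-C)
d=t["depth"][130:150,290:312];f=192/np.tan(np.radians(float(t["fovy"]))/2)
vv,uu=np.mgrid[130:150,290:312]
W=((np.stack([(uu-t["cx"])/f,(vv-t["cy"])/f,np.ones_like(uu)],-1)*d[...,None])@rot(t["attitude"]).T+t["eye"]).reshape(-1,3)
for lo,hi in((80,115),(50,64)):
    w=W[(W[:,2]>lo)&(W[:,2]<hi)];print(lo,len(w),w.mean(0).round(1),w.max(0).round(1),w.min(0).round(1))
# expected upright cap pixels
for n,c in(("t",t),("s",s)):print(n,proj(c,[*C,93]),proj(c,[*C,103]))
E
```

```text
[301.19230769 141.42307692] [ 9  9  6  6 26] [233.23684211 167.23684211] [ 5  9  7  8 38]
cap [668.09193287 -62.49909199  89.75873622] 0.6978573121460141 C [652.79247046 -64.13679344] off [15.2994624   1.63770145] lean 0.21223262128867806
top-only@92 [14.56949373  1.70661873]
80 34 [663.5 -62.7  96.6] [673.9 -54.9 105.7] [654.3 -70.9  83.4]
50 55 [678.3 -68.   53.5] [703.2 -30.   60.8] [648.8 -85.6  50. ]
t [301.68996346 145.95391526] [302.04897673 145.39786675]
s [238.28503819 166.97820643] [238.29482507 163.58216342]
```

The lean is about 0.2 rad, close to the 0.25 limit. With 30 s left, I'll release the knob at its click, stand the tube upright by closing loosely round the cap, then regrip.

```bash
python3 - <<'E'
from h import *
from rig import bot
K=np.array([554.4,-42.7]);y=np.radians(-11.6);C=K+100*np.array([np.cos(y),np.sin(y)])
bot.move_gripper(40);bot.servo_line([*K,195],speed=150)
bot.move_to([*C,190],q(-11.6));bot.move_gripper(66);st(bot)
print(bot.servo_line([*C,94],speed=110,until_force=6));s=st(bot)
if s["ee_pos"][2]<97: bot.move_gripper(17.5,20);bot.dwell(.15);st(bot);bot.move_gripper(45)
bot.servo_line([*C,190],speed=110);st(bot)
r=shot(bot,10);c=r["side"]
o=cv2.resize(c["image"][130:230,180:300],None,fx=4,fy=4,interpolation=cv2.INTER_CUBIC)
p=tuple(((proj(c,[*C,103])-[180,130]+.5)*4).astype(int).tolist());cv2.circle(o,p,3,(0,0,255),-1)
gs=green(c["image"],(220,150,250,185))[0];print(gs,proj(c,[*C,93]))
cv2.imwrite("pics/end2.png",o)
E
```

```text
30.77 [652.3 -62.8 190.1] F [-0.   0.2  0.2] Mz [ 0.008  0.024 -0.008] w 66.3 g 0.0
False
31.79 [652.7 -62.9  94.9] F [-0.8  0.2 -0.2] Mz [ 0.008 -0.029 -0.018] w 66.1 g 0.0
32.46 [652.4 -62.8  94. ] F [-0.1 -0.6  1.1] Mz [ 0.04   0.016 -0.015] w 17.3 g 0.0
33.87 [652.1 -62.8 189.1] F [-0.7  0.2 -0.1] Mz [ 0.006 -0.023  0.019] w 45.0 g 0.0
[235.13513514 168.21621622] [238.1623468  167.13782212]
```

View pics/end2.png

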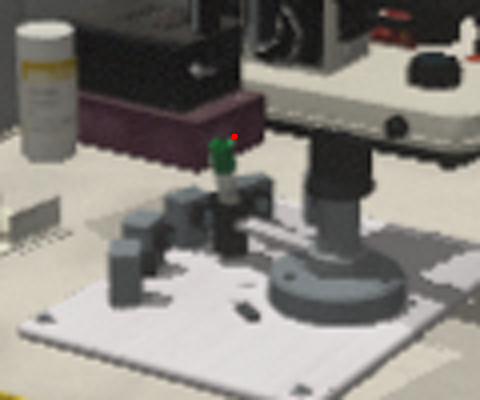

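The tube is now nearly upright: cap at crop (222,155) over the cup at (231,225). Regripping the knob gently.

```bash
python3 - <<'E'
from h import *
from rig import bot
K=np.array([554.4,-42.5])
bot.move_to([*K,195],q(-101.6))
print(bot.servo_line([*K,135],speed=120,until_force=8),bot.servo_line([*K,119],speed=40,until_force=8));st(bot)
bot.move_gripper(24);bot.move_gripper(12,25);bot.dwell(.3);s=st(bot)
w=rot(s["tool_rot"])[:2,1];print(np.degrees(np.arctan2(w[1],w[0])))
c=bot.read_camera("side");print(green(c["image"],(220,150,250,185))[0])
E
```

```text
False False
36.58 [554.4 -42.5 118.9] F [ 0.  -1.1 -1. ] Mz [ 0.01  -0.021 -0.026] w 45.0 g 0.0
37.43 [554.5 -42.5 119.2] F [-1.3 -0.1  3.7] Mz [0.017 0.23  0.049] w 15.4 g 26.3
-101.59961946634779
[235.13513514 168.21621622]
```

The knob is held at 26 N with no residual torque, and the tube has not moved. Handing in.

```bash
python3 -c "
from rig import bot
print(bot.finish_job())"
```

```text
the job is handed in; nothing more can be done
None
```

The job is handed in, result not reported: the tube stands in the cup and the gripper still holds the knob at the third stop, three clicks from home; I let go of the knob there once to straighten the leaning tube, then regripped it.

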